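Load the dish carrier and lift it level by its bail

TASK

Put the loose 60 mm culture dish into the empty round recess of the metal dish carrier, flat on the bottom of the recess and let go, so that the load is balanced left and right of the handle. Then take the carrier by the grip of its swinging bail handle, lift it at least 12 cm clear of the bench and finish while still holding it up there by the handle, steady and level with both dishes in their recesses. The medium must not slump, so never tip the carrier or a 60 mm dish far, and leave the smaller dish, the jar lid and the marker where they lie.

Things in the scene. Friction and masses are not known exactly. Their poses are not given: they have to be found in the camera images.
- carrier: Dish carrier, 0.3 to 0.45 kg: aluminium tray 240 mm long (x) by 102 mm wide (y) on 4 mm feet, top at z = 14 mm. Origin: tray centre, underside of the feet. Round recesses, 64 mm wide, 5 mm deep, at x = -70 mm (empty) and +70 mm (loaded). Ears (24 mm along x, 66 mm high) at y = +-52 mm carry the bail. Stands on the bench to the robot's right, at any yaw.
- bail_pivot (a point): Middle of the bail's pivot axis (along the carrier's y), 54 mm above the carrier's underside. The lifted carrier hangs freely from it: with a dish in each recess it balances and hangs level, with one only it hangs about 9 degrees askew.
- bail_grip (a point): Middle of the bail's grip: round grey plastic sleeve, 14 mm in diameter, 64 mm long, lying along the carrier's y, 75 mm from the pivot axis (0.12 to 0.13 m above the bench at the start). Steel wire legs of 5 mm go down from its ends to the ears, 57 mm either side.
- empty_recess (a point): Centre of the floor of the empty recess (carrier x = -70 mm, 9 mm above the carrier's underside); axes as the carrier's.
- full_recess (a point): Centre of the floor of the loaded recess (carrier x = +70 mm, 9 mm above the carrier's underside); axes as the carrier's.
- bail (a joint): Lean of the bail about the carrier's y axis, rad: 0 upright, positive leaning toward the loaded recess (carrier +x), stops at +-0.9. It stays where it is left by slight friction (0.006 N m) in the pivots; at the start it leans 0.1 to 0.4 toward the loaded recess.
- dish_new: The dish to load: closed clear culture dish with lid, 60 mm in diameter, 18 mm high, 45 g, foot chamfered 1.5 mm, honey-coloured medium inside; treat it as one rigid disc. Origin: centre of its underside, z up. Lies flat on the bench to the robot's left.
- dish_loaded: The same kind of dish (60 x 18 mm, 45 g), already seated in the carrier's recess at x = +70 mm. Origin: centre of its underside, z up.
- dish_small: Bystander: a smaller closed dish, 35 mm in diameter, 11 mm high, lying on the bench to the left. Origin: centre of its underside.
- jar_lid: Bystander: amber plastic jar lid, 72 mm in diameter, 14 mm high, lying on the bench to the left. Origin: centre of its underside.
- marker: Bystander: marker pen 137 mm long, 16 mm thick, lying to the left, in front of the cabinet. Origin: centre of its underside.
Mind the look-alikes: they are no part of the job. What is shaped like the dish_new but pink or red is not meant. What is shaped like the dish_loaded but turquoise is not meant.

How it is judged:
By the outcome, as a careful person would: the job done as asked, in the order asked, and still so for the second after the job is handed in, while the arm keeps its last pose, push and grip.
It also fails if it takes over 67 s, if anything falls off the work surface, if the arm or the gripper's body presses on something with over 40 N, if the wrist force passes 120 N, or if a joint passes its speed limit or range.

ROBOT

A 7-joint arm with a two-finger parallel gripper is mounted at the origin on a cart in front of the work surface, level with it; the furniture and walls round the work are solid. World frame = base frame: x ahead of the robot, y to its left, z up, the work surface at z = 0. Lengths are in m, angles in rad, forces in N, time in s.
With the tool pointing down it reaches from about 0.4 to 0.925 m from the base axis. Payload 5.6 kg.
Tool frame: the origin (TCP) lies between the finger pads, 19 mm behind the fingertips; this is the grasp point; z points along the fingers, y is the line along which they close (so a half turn about z gives the same grasp; the last joint's range is limited). The gripper opens to 85 mm and grips with 20 to 120 N. Pads are 22 mm wide; open, the fingers measure 114 mm over their backs; the gripper's body (76 mm by 85 mm) begins 54 mm behind the grasp point. The pads swing forward as they close: fully open they stand 13 mm farther back than shut.
Start: joints at [1.084, 0.468, -0.012, 1.603, 0.006, 1.071, -0.056], TCP at [0.279, -0.587, 0.25] pointing down, gripper open.
Joint ranges: [-2.53, 2.53], [-0.31, 2.02], [-1.57, 1.55], [0.28, 2.44], [-1.29, 4.43], [0.15, 1.84], [-2.92, 2.92]. Speed limits (rad/s): [2.57, 2.57, 3.14, 3.14, 3.14, 3.14, 3.14].

INTERFACE

Orientations are given as a unit quaternion [x, y, z, w].
In Python, from workcell import bot, cams gives the robot as it stands.
- The arm moves only by the tool step_arm, never from a script. Its argument "increments" is a list of rows, each a list of 6 numbers: the shift along the tool's x, y, z in m, then the turn, a rotation vector about the tool's x, y, z in degrees. A call has 1 to 20 rows; each row shifts and turns the commanded pose from where the row before left it, along the tool's axes as they then stand; what a row does not reach is not made up. A row lasts 1/8 s, in which the tool goes at most 62.5 mm and 10.7 degrees, less where a joint would pass 70% of its speed; a pose out of reach is approached as far as the arm can. A call with a gripper value outside its range is refused whole. "gripper" is the opening, from 0 (shut) to 1 (fully open), set as the call begins (left out, the last holds). The fingers move at their own pace and stop on an object; the grip force is fixed at half the most. Time passes only in rows, so rows that do not move let the fingers close. It gives the time, the measured TCP pose, the force, the opening and the grip force at its end, in the units of the state.
- bot.state(): the state, without advancing time (a new reading comes with each control period).
- cams.capture(name): name is "scene" or "top" or "wrist"; returns the picture (384x512x3 uint8, blue, green, red); there is no depth.
- cams.calibration(name): a dict with "vfov" (degrees; the focal length in pixels is half the picture's height over the tangent of half this angle, whatever the lens; pixels are square), "cx", "cy" (the principal point, pixels), "extrinsics" (4x4, takes a point from camera to world coordinates). Camera axes: x right, y down, z forward; pixel columns grow to the right and rows downward; lengths in m; the calibration is good to about 2 mm. A picture is of the moment at which its call begins: read the wrist's pose just before it. calibration takes no time and is no camera call; for the wrist camera it gives the pose at the moment of the call.
- bot.finish_job(): hands the job in; it is judged then, once.
The state is a dict: "time": time; "joints": joint angles; "qd": joint speeds; "joint_efforts": joint torques, N m; "tool_pos": TCP position; "tcp_rot": TCP orientation; "ft_force": force on the tool from outside, world axes, zero at the start; "ft_torque": the same for the moment, N m; "finger_gap": finger opening in m; "grip_force": force on a finger pad.
Only numpy, scipy, OpenCV 4.12 (cv2) and the standard library are available. Lean on these libraries where they do the work, as an engineer would, in place of code of your own. Each camera call takes 0.05 s, during which the arm holds its last target. There are 200 camera calls.

## Working session

There is one attempt and no reset: what is moved stays moved. The work goes in short steps, Python scripts to look and compute and a tool call to move; the robot and the scene stay as the last step left them, time stands still between calls to the robot, and variables do not carry over. Pictures are saved under pics/ and viewed, at most 10 in all, crops included, and the job is handed in when it is done.

Besides the shell and the picture viewer there is one more tool, called by a JSON object that holds its "fn" and its "kwargs", one argument or row to a line. step_arm: Moves the arm, as the interface text tells. Its arguments: {"type":"object","properties":{"increments":{"type":"array","items":{"type":"array","items":{"type":"number"}}},"gripper":{"type":"number"}},"required":["increments"]}

```bash
mkdir -p pics; ls; python3 - <<'E'
from workcell import bot,cams
import cv2,numpy as np
np.set_printoptions(precision=4,suppress=True)
s=bot.state();print(s['time'],s['tool_pos'],s['tcp_rot'],s['ft_force'],s['finger_gap'])
for n in ('scene','top','wrist'):
    c=cams.calibration(n);print(n,c['vfov'],c['cx'],c['cy']);print(np.array(c['extrinsics']))
    cv2.imwrite(f'pics/{n}0.png',cams.capture(n))
a=[cv2.imread(f'pics/{n}0.png') for n in('scene','top')]
cv2.imwrite('pics/t.png',cv2.resize(a[1],(796,597),interpolation=cv2.INTER_CUBIC))
E
```

```text
pics
0.0 [ 0.2788 -0.5866  0.249 ] [ 0.9755  0.22   -0.0002 -0.0009] [-0.8521  0.381   1.4325] 0.08567984271898176
scene 46.95255579320066 255.5542651030259 196.9533918959412
[[-0.8769 -0.2769  0.3929 -0.0533]
 [-0.4807  0.4987 -0.7213  1.0826]
 [ 0.0038 -0.8214 -0.5704  1.0822]
 [ 0.      0.      0.      1.    ]]
top 45.68296160666103 248.09815003584822 200.0557537038394
[[-0.2101 -0.921   0.3281 -0.0091]
 [-0.9777  0.1994 -0.0663 -0.0057]
 [-0.0044 -0.3347 -0.9423  1.8452]
 [ 0.      0.      0.      1.    ]]
wrist 58.16278333575916 251.9588431515359 192.27774910121582
[[ 0.4298 -0.8537 -0.2942  0.355 ]
 [-0.9029 -0.4065 -0.1395 -0.5512]
 [-0.0005  0.3256 -0.9455  0.3735]
 [ 0.      0.      0.      1.    ]]
```

View pics/t.png

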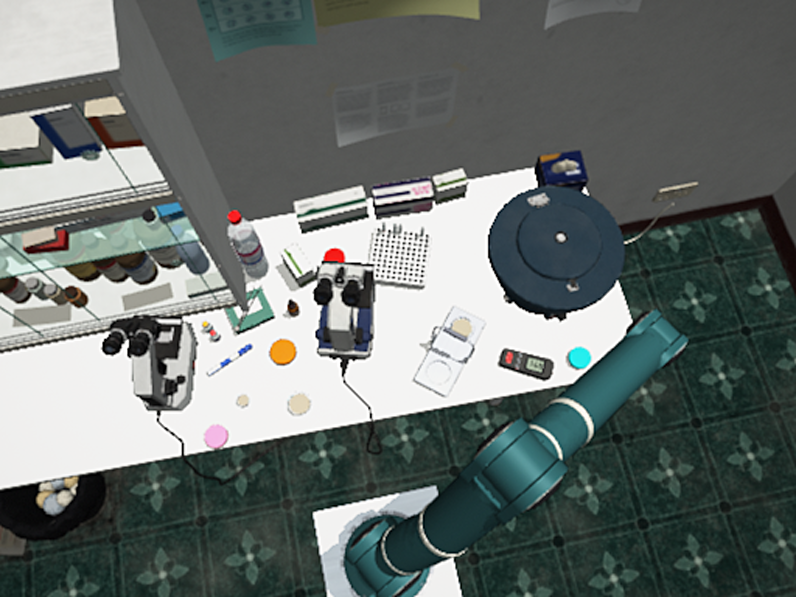

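View pics/scene0.png

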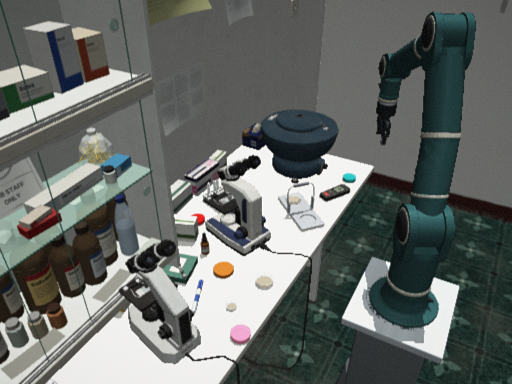

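The top view (796-wide) shows dish_new at (299,404), carrier centre about (450,350), empty recess about (438,374) and loaded dish about (461,327). A microscope stands between them at x~345.

```bash
cat > h.py <<'E'
from workcell import bot,cams
import cv2,numpy as np
from scipy.spatial.transform import Rotation as R
np.set_printoptions(precision=4,suppress=True)
def ray(c,uv,z):
    f=192/np.tan(np.radians(c['vfov']/2));E=np.array(c['extrinsics'])
    d=E[:3,:3]@[(uv[0]-c['cx'])/f,(uv[1]-c['cy'])/f,1];o=E[:3,3]
    return o+d*(z-o[2])/d[2]
def proj(c,p):
    f=192/np.tan(np.radians(c['vfov']/2));E=np.array(c['extrinsics'])
    q=E[:3,:3].T@(np.array(p)-E[:3,3]);return np.array([q[0]/q[2]*f+c['cx'],q[1]/q[2]*f+c['cy']])
def goal(p,yaw):
    """tool-down target with tool y axis at yaw(mod pi): increments from the measured pose"""
    s=bot.state();T=R.from_quat(s['tcp_rot']);
    best=None
    for k in (0,np.pi):
        y=np.array([np.cos(yaw+k),np.sin(yaw+k),0]);z=np.array([0,0,-1.]);x=np.cross(y,z)
        G=R.from_matrix(np.c_[x,y,z]);r=(T.inv()*G).as_rotvec(degrees=True)
        if best is None or np.linalg.norm(r)<np.linalg.norm(best): best=r
    return T.inv().apply(np.array(p)-s['tool_pos']),best
E
python3 - <<'E'
from h import *
c=cams.calibration('top');k=512/796
for n,uv,z in [('dish',(299,404),.018),('rec',(439,374),.014),('load',(461,327),.027),('cornerNear',(447,394),.014),('cornerNearL',(415,382),.014),('farL',(454,309),.014),('farR',(486,321),.014),('small',(242,401),.011),('pink',(216,436),.018),('scopeBL',(318,355),0),('scopeBR',(372,357),0),('scopetop',(352,268),.25),('lid',(283,352),.014),('fridge',(552,310),0.03)]:
    print(n,ray(c,np.array(uv)*k,z))
E
```

```text
dish [0.4228 0.1417 0.018 ]
rec [ 0.4249 -0.2356  0.014 ]
load [ 0.5362 -0.3226  0.027 ]
cornerNear [ 0.3678 -0.2434  0.014 ]
cornerNearL [ 0.4171 -0.1684  0.014 ]
farL [ 0.5946 -0.3188  0.014 ]
farR [ 0.5424 -0.3957  0.014 ]
small [0.464  0.2876 0.011 ]
pink [0.3854 0.3652 0.018 ]
scopeBL [0.5487 0.0701 0.    ]
scopeBR [ 0.5124 -0.0716  0.    ]
scopetop [ 0.6728 -0.0608  0.25  ]
lid [0.5726 0.16   0.014 ]
fridge [ 0.5302 -0.5755  0.03  ]
```

```bash
python3 - <<'E'
import cv2
a=cv2.imread('pics/top0.png')[185:285,225:325];b=cv2.imread('pics/top0.png')[210:300,130:250]
cv2.imwrite('pics/c1.png',cv2.resize(a,(600,600),interpolation=cv2.INTER_CUBIC))
E
```

```text
(no output)
```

View pics/c1.png

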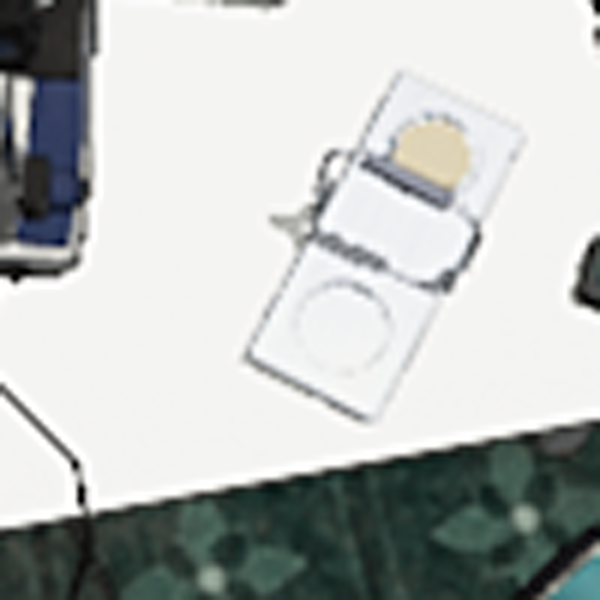

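The crop shows the carrier with its empty recess near side; long axis ≈ -41° in world; bail leaning over the loaded side. I'll stop above the carrier for a closer look, tool x turned toward the robot side.

```bash
python3 - <<'E'
s=open('h.py').read()
i=s.index('def goal')
open('h.py','w').write(s[:i]+'''def goal(p,xyaw):
    """tool down, tool x at xyaw deg: shift and turn in the present tool axes"""
    s=bot.state();T=R.from_quat(s['tcp_rot'])
    a=np.radians(xyaw);x=np.array([np.cos(a),np.sin(a),0]);z=np.array([0,0,-1.])
    G=R.from_matrix(np.c_[x,np.cross(z,x),z])
    print('shift mm',T.inv().apply(np.array(p)-s['tool_pos'])*1e3,'turn deg',(T.inv()*G).as_rotvec(degrees=True))
''')
E
python3 -c "
from h import *
goal([.45,-.27,.30],139.4)"
```

```text
shift mm [ 290.5075 -212.6229  -50.4934] turn deg [  -0.0569   -0.0748 -113.9774]
```

{"fn": "step_arm", "kwargs": {
  "increments": [
    [0.03,-0.02,-0.05,0,0,0],
    [0.043,-0.032,0,0,0,0],
    [0.043,-0.032,0,0,0,0],
    [0.043,-0.032,0,0,0,0],
    [0.043,-0.032,0,0,0,0],
    [0.043,-0.032,0,0,0,0],
    [0.045,-0.033,0,0,0,0],
    [0,0,0,0,0,-10.4],
    [0,0,0,0,0,-10.4],
    [0,0,0,0,0,-10.4],
    [0,0,0,0,0,-10.4],
    [0,0,0,0,0,-10.4],
    [0,0,0,0,0,-10.4],
    [0,0,0,0,0,-10.4],
    [0,0,0,0,0,-10.4],
    [0,0,0,0,0,-10.4],
    [0,0,0,0,0,-10.4],
    [0,0,0,0,0,-10],
    [0,0,0,0,0,0],
    [0,0,0,0,0,0]
  ]
}}

```text
time: 2.65
tool_pos: [0.4494, -0.2702, 0.2998]
tcp_rot: [0.348, 0.937, -0.0, -0.0]
ft_force: [-0.3, 0.5, 1.1]
finger_gap: 0.085
grip_force: 0.0
```

```bash
python3 - <<'E'
from h import *
c=cams.calibration('wrist');a=cams.capture('wrist')
cv2.imwrite('pics/w1.png',a);np.save('w1.npy',c,allow_pickle=True)
cv2.imwrite('pics/w1b.png',cv2.resize(a,(800,600),interpolation=cv2.INTER_CUBIC))
goal([.4228,.1417,.2],139.4)
E
```

```text
shift mm [288.8486 294.8399  99.9063] turn deg [-0.0073 -0.0107 -0.1149]
```

View pics/w1b.png

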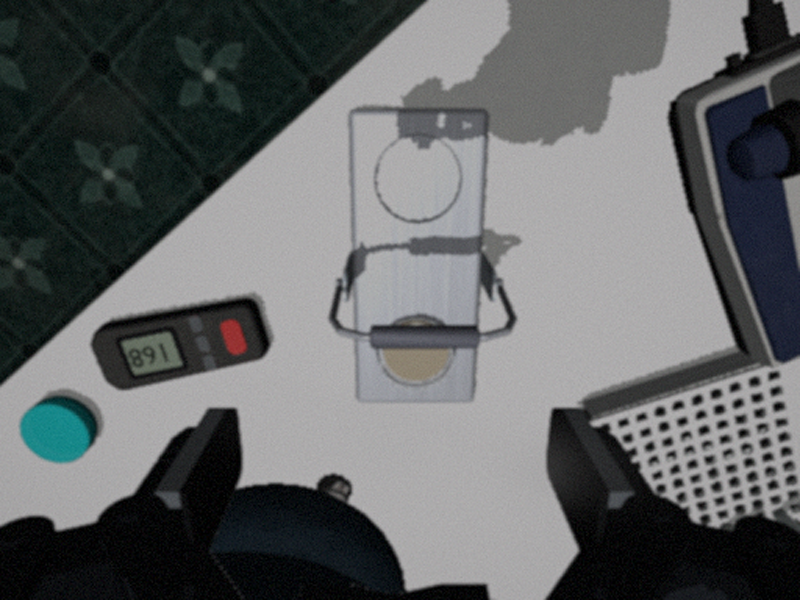

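Wrist view (800-wide): tray corners (349,109),(488,110),(475,402),(358,402); empty recess rim centre (418,178); loaded dish ~(417,350); grip sleeve from (371,335) to (478,338).

```bash
python3 - <<'E'
from h import *
c=np.load('w1.npy',allow_pickle=True).item();k=.64
P={n:ray(c,np.array(uv)*k,z) for n,uv,z in [('A',(349,109),.014),('B',(488,110),.014),('C',(475,402),.014),('D',(358,402),.014),('rec',(418,178),.014),('g1',(371,335),.124),('g2',(478,338),.124)]}
for n in P: print(n,P[n])
m=(P['A']+P['B'])/2;n=(P['C']+P['D'])/2;d=n-m;a=np.arctan2(d[1],d[0]);print('yaw',np.degrees(a),np.linalg.norm(d),'centre',(m+n)/2)
e=P['B']-P['A'];print('yaw y',np.degrees(np.arctan2(e[1],e[0]))-90,np.linalg.norm(e))
ce=(m+n)/2;print('rec pred',ce[:2]-.07*np.array([np.cos(a),np.sin(a)]))
print('glen',np.linalg.norm(P['g2']-P['g1']),(P['g1']+P['g2'])/2)
goal([.4228,.1417,.2],139.4)
E
```

```text
A [ 0.3625 -0.238   0.014 ]
B [ 0.428  -0.1629  0.014 ]
C [ 0.6093 -0.3158  0.014 ]
D [ 0.5436 -0.3922  0.014 ]
rec [ 0.432  -0.2316  0.014 ]
g1 [ 0.4723 -0.3084  0.124 ]
g2 [ 0.516  -0.2607  0.124 ]
yaw -40.27553610735496 0.2374867429761682 centre [ 0.4859 -0.2772  0.014 ]
yaw y -41.1080652641595 0.09968662062686111
rec pred [ 0.4325 -0.232 ]
glen 0.06460899894275282 [ 0.4942 -0.2845  0.124 ]
shift mm [288.8486 294.8399  99.9063] turn deg [-0.0073 -0.0107 -0.1149]
```

{"fn": "step_arm", "kwargs": {
  "increments": [
    [0.029,0.029,0,0,0,0],
    [0.04,0.04,0,0,0,0],
    [0.04,0.04,0,0,0,0],
    [0.04,0.04,0,0,0,0],
    [0.04,0.04,0,0,0,0],
    [0.04,0.042,0.03,0,0,0],
    [0.04,0.042,0.04,0,0,0],
    [0.02,0.022,0.03,0,0,0],
    [0,0,0,0,0,0],
    [0,0,0,0,0,0]
  ]
}}

```text
time: 3.95
tool_pos: [0.4228, 0.1323, 0.2062]
tcp_rot: [0.347, 0.938, -0.0, 0.0]
ft_force: [0.1, 0.6, -0.3]
finger_gap: 0.0855
grip_force: 0.0
```

```bash
python3 - <<'E'
from h import *
c=cams.calibration('wrist');a=cams.capture('wrist')
np.save('w2.npy',c,allow_pickle=True)
cv2.imwrite('pics/w2b.png',cv2.resize(a,(800,600),interpolation=cv2.INTER_CUBIC))
print(proj(c,[.4228,.1417,.018])/.64)
E
```

```text
[406.0221 251.5527]
```

View pics/w2b.png

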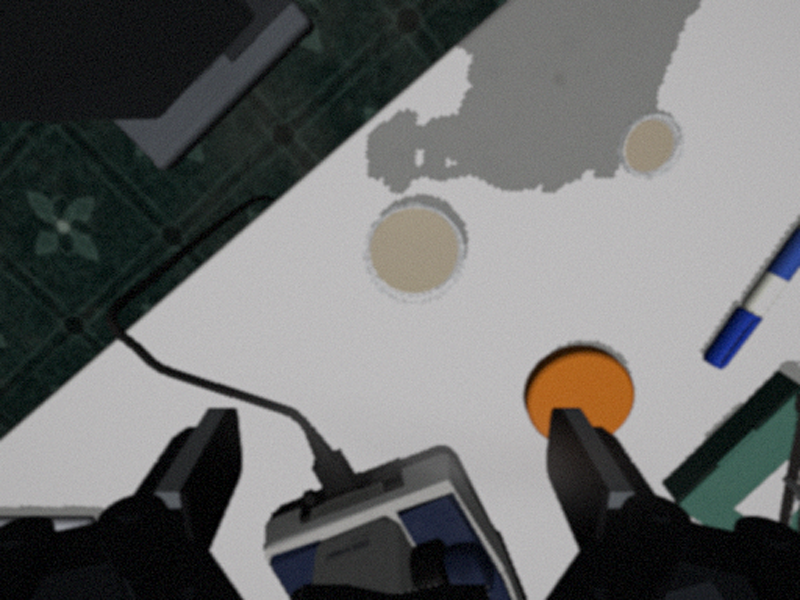

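Wrist view: dish_new centre about (415,250), small dish at (651,144), jar lid at (580,392), clear of the finger spots.

```bash
python3 - <<'E'
from h import *
c=np.load('w2.npy',allow_pickle=True).item()
for z in (.008,.018):
  print(ray(c,np.array((415,249.5))*.64,z))
p=ray(c,np.array((415,249.5))*.64,.012);print(p)
goal([p[0],p[1],.024],139.5)
E
```

```text
[0.4274 0.1453 0.008 ]
[0.4253 0.1466 0.018 ]
[0.4266 0.1458 0.012 ]
shift mm [  6.66    12.6511 182.4887] turn deg [ 0.0283  0.0757 -0.2058]
```

{"fn": "step_arm", "kwargs": {
  "increments": [
    [0.0067,0.0127,0.03,0,0,0],
    [0,0,0.05,0,0,0],
    [0,0,0.04,0,0,0],
    [0,0,0.03,0,0,0],
    [0,0,0.02,0,0,0],
    [0,0,0.0125,0,0,0],
    [0,0,0,0,0,0],
    [0,0,0,0,0,0]
  ],
  "gripper": 1
}}

```text
time: 5.0
tool_pos: [0.4264, 0.1468, 0.0242]
tcp_rot: [0.347, 0.938, 0.0, 0.001]
ft_force: [-0.5, -0.1, 0.6]
finger_gap: 0.0855
grip_force: 0.0
```

{"fn": "step_arm", "kwargs": {
  "increments": [
    [0,0,0,0,0,0],
    [0,0,0,0,0,0],
    [0,0,0,0,0,0],
    [0,0,0,0,0,0],
    [0,0,0,0,0,0],
    [0,0,0,0,0,0]
  ],
  "gripper": 0.5
}}

```text
time: 5.75
tool_pos: [0.4261, 0.1469, 0.0247]
tcp_rot: [0.347, 0.938, -0.0, 0.001]
ft_force: [-4.0, -1.6, 15.6]
finger_gap: 0.0568
grip_force: 60.3
```

```bash
python3 - <<'E'
from h import *
a=cams.capture('wrist');b=cams.capture('scene')
x=cv2.resize(a[180:384,100:412],(500,327),interpolation=cv2.INTER_CUBIC)
y=cv2.resize(b[240:310,220:310],(300,233),interpolation=cv2.INTER_CUBIC)
o=np.zeros((327,800,3),np.uint8);o[:,:500]=x;o[:233,500:]=y
cv2.imwrite('pics/w3.png',o)
print(bot.state()['ft_torque'],bot.state()['ft_force'])
E
```

```text
[-0.3542  0.6335 -0.0781] [-3.8155 -2.0698 15.7881]
```

View pics/w3.png

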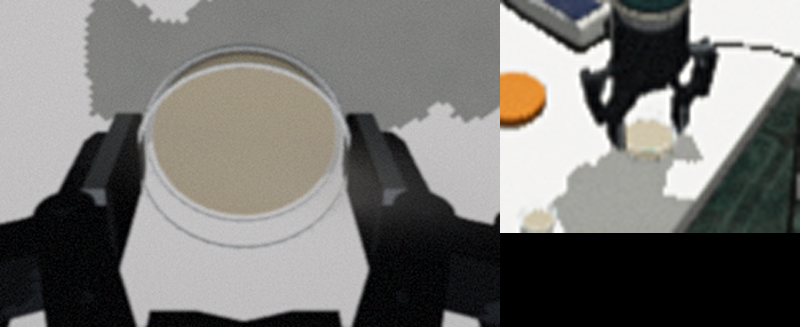

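```bash
python3 - <<'E'
from h import *
c=cams.calibration('wrist');s=bot.state();t=s['tool_pos'];T=R.from_quat(s['tcp_rot'])
k=500/312
for dx in (0,.006,.012):
  for z in (0,.018):
    q=[(proj(c,[*(t+T.apply([dx+.03*np.cos(a),.03*np.sin(a),0]))[:2],z])-[100,180])*k for a in np.linspace(0,6.28,40)]
    q=np.array(q);print(dx,z,q.min(0),q.max(0))
for y in(-.03,.03):
  for x in (-.011,.011):
   for z in (0,.019): print(x,y,z,(proj(c,t+T.apply([x,y,z]))-[100,180])*k)
E
```

```text
0 0 [145.927   26.5951] [343.0589 201.4186]
0 0.018 [134.9412  50.6172] [354.3812 240.9296]
0.006 0 [144.7686   6.6561] [344.2594 185.6736]
0.006 0.018 [133.5034  28.5896] [355.8704 223.9946]
0.012 0 [143.5821 -13.793 ] [345.4891 169.5713]
0.012 0.018 [132.0267   5.9286] [357.3999 206.6339]
-0.011 -0.03 0 [133.0224 201.4613]
-0.011 -0.03 0.019 [144.9068 161.1903]
0.011 -0.03 0 [127.4296 129.4081]
0.011 -0.03 0.019 [140.4817  95.4318]
-0.011 0.03 0 [356.3574 201.4946]
-0.011 0.03 0.019 [344.175  161.2276]
0.011 0.03 0 [362.1495 129.4591]
0.011 0.03 0.019 [348.7637  95.4838]
```

The dish is centred between the pads, but the fingertips reach only ~10 mm past the TCP at this opening, so the grip is shallow. I'll regrip 7 mm lower.

{"fn": "step_arm", "kwargs": {
  "increments": [
    [0,0,0,0,0,0],
    [0,0,0,0,0,0],
    [0,0,0,0,0,0],
    [0,0,0.0035,0,0,0],
    [0,0,0.004,0,0,0],
    [0,0,0,0,0,0],
    [0,0,0,0,0,0]
  ],
  "gripper": 1
}}

```text
time: 6.72
tool_pos: [0.4255, 0.1469, 0.0156]
tcp_rot: [0.347, 0.938, -0.0, -0.0]
ft_force: [-0.2, -0.1, 0.2]
finger_gap: 0.0854
grip_force: 0.0
```

{"fn": "step_arm", "kwargs": {
  "increments": [
    [0,0,0,0,0,0],
    [0,0,0,0,0,0],
    [0,0,0,0,0,0],
    [0,0,0,0,0,0],
    [0,0,0,0,0,0],
    [0,0,0,0,0,0]
  ],
  "gripper": 0.5
}}

```text
time: 7.48
tool_pos: [0.4256, 0.1469, 0.0165]
tcp_rot: [0.347, 0.938, -0.0, 0.0]
ft_force: [-2.1, -0.2, 9.6]
finger_gap: 0.0577
grip_force: 62.2
```

{"fn": "step_arm", "kwargs": {
  "increments": [
    [0,0,-0.004,0,0,0],
    [0,0,-0.012,0,0,0],
    [0,0,-0.014,0,0,0],
    [0,0,0,0,0,0],
    [0,0,0,0,0,0]
  ]
}}

```text
time: 8.1
tool_pos: [0.4257, 0.1466, 0.0459]
tcp_rot: [0.347, 0.938, 0.0, 0.0]
ft_force: [0.2, -0.8, -0.8]
finger_gap: 0.0573
grip_force: 64.0
```

```bash
python3 - <<'E'
from h import *
a=cams.capture('wrist')
cv2.imwrite('pics/w4.png',cv2.resize(a[150:384,100:412],(800,600),interpolation=cv2.INTER_CUBIC))
print(bot.state()['ft_torque'],bot.state()['ft_force'])
goal([.432,-.232,.15],139.5)
E
```

```text
[-0.0289  0.0009  0.0452] [-0.0747 -0.4244 -0.469 ]
shift mm [-251.3011 -283.2799 -104.2383] turn deg [-0.0192 -0.0004 -0.0906]
```

View pics/w4.png

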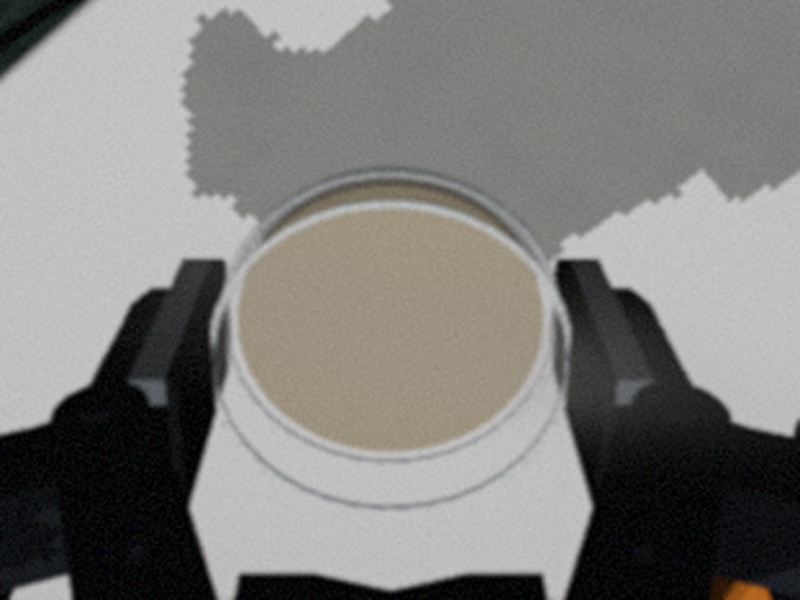

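The dish is held well, centred between the pads (rim x 212–570, y 168–508).

```bash
python3 - <<'E'
from h import *
c=cams.calibration('wrist');s=bot.state();t=s['tool_pos'];T=R.from_quat(s['tcp_rot'])
k=800/312
b=t[2]-.0165
for dx in (-.004,-.002,0,.002):
    q=np.array([(proj(c,[*(t+T.apply([dx+.03*np.cos(a),.03*np.sin(a),0]))[:2],b+.018])-[100,150])*k for a in np.linspace(0,6.28,60)]);print(dx,q.min(0),q.max(0))
E
```

```text
-0.004 [207.8112 202.6136] [575.0649 514.6669]
-0.002 [206.9869 190.6329] [575.9179 505.541 ]
0 [206.1551 178.5349] [576.7787 496.3371]
0.002 [205.3156 166.3177] [577.6475 487.0543]
```

{"fn": "step_arm", "kwargs": {
  "increments": [
    [0,0,-0.05,0,0,0],
    [0,0,-0.054,0,0,0],
    [-0.03,-0.033,0,0,0,0],
    [-0.036,-0.041,0,0,0,0],
    [-0.036,-0.041,0,0,0,0],
    [-0.036,-0.041,0,0,0,0],
    [-0.036,-0.041,0,0,0,0],
    [-0.036,-0.041,0,0,0,0],
    [-0.026,-0.028,0,0,0,0],
    [-0.015,-0.017,0,0,0,0],
    [0,0,0,0,0,0],
    [0,0,0,0,0,0],
    [0,0,0,0,0,0]
  ]
}}

```text
time: 9.78
tool_pos: [0.4322, -0.2299, 0.1497]
tcp_rot: [0.346, 0.938, 0.0, -0.0]
ft_force: [-0.2, -0.3, -0.1]
finger_gap: 0.0578
grip_force: 64.6
```

```bash
python3 - <<'E'
from h import *
c=cams.calibration('wrist');a=cams.capture('wrist')
np.save('w5.npy',c,allow_pickle=True)
cv2.imwrite('pics/w5.png',cv2.resize(a,(800,600),interpolation=cv2.INTER_CUBIC))
for z in (.03,):goal([.432,-.232,z],139.5)
E
```

```text
shift mm [ -1.0477  -1.5834 119.7838] turn deg [ 0.0015 -0.0157  0.0436]
```

View pics/w5.png

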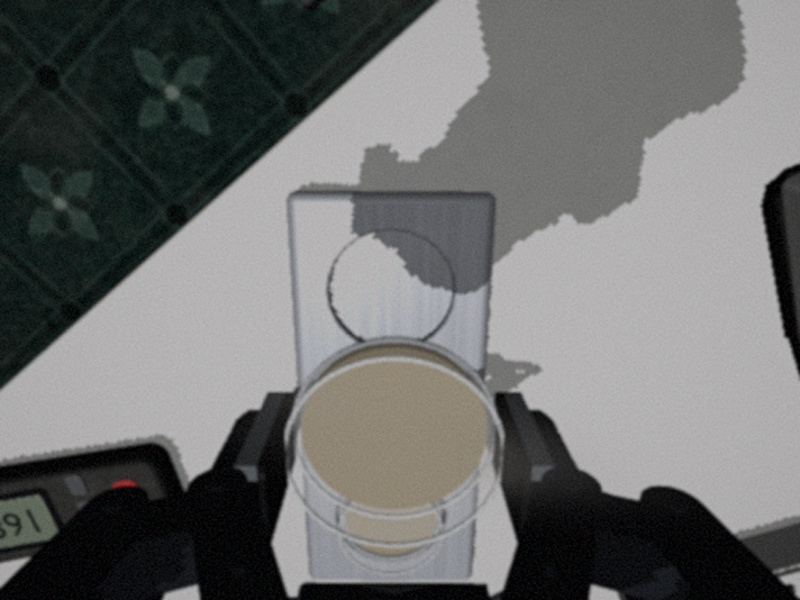

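Wrist view: recess rim left 327, right 456, top 229; tray near corners (289,194),(495,195); dish held at rim x 286–503, lower arc 545, upper 338.

```bash
python3 - <<'E'
from h import *
from scipy.optimize import least_squares as ls
c=np.load('w5.npy',allow_pickle=True).item();s=bot.state();t=s['tool_pos'];T=R.from_quat(s['tcp_rot'])
A=np.linspace(0,6.28,121)
def ext(p,z,r):
    q=np.array([proj(c,[p[0]+r*np.cos(a),p[1]+r*np.sin(a),z])/.64 for a in A]);return q.min(0),q.max(0)
def f(p):
    a,b=ext(p,.014,.032);return [a[0]-327,b[0]-456,a[1]-229]
r=ls(f,[.432,-.232]);print('rec',r.x,r.fun)
# dish: centre and bottom height from lid lower arc / foot upper arc
def g(p):
    a,b=ext(p[:2],p[2]+.018,.03);a2,b2=ext(p[:2],p[2],.0285);return [a[0]-286,b[0]-503,b[1]-545,a2[1]-338]
d=ls(g,[.432,-.232,.133]);print('dish',d.x,d.fun,'rel tool',T.inv().apply(d.x-t))
e=[*(r.x-d.x[:2]),0];print('shift tool',T.inv().apply(e))
for uv in((289,194),(495,195)):print(ray(c,np.array(uv)*.64,.014))
E
```

```text
rec [ 0.4324 -0.2318] [ 1.3993 -1.3999 -0.1044]
dish [ 0.437  -0.2342  0.1294] [-0.0964  0.0964 -0.1085  0.107 ] rel tool [-0.0063  0.      0.0204]
shift tool [ 0.0051 -0.0013  0.    ]
[ 0.3634 -0.2374  0.014 ]
[ 0.4276 -0.1627  0.014 ]
```

{"fn": "step_arm", "kwargs": {
  "increments": [
    [0.0015,-0.0013,0.02,0,0,0],
    [0,0,0.04,0,0,0],
    [0,0,0.03,0,0,0],
    [0,0,0.015,0,0,0],
    [0,0,0.009,0,0,0],
    [0,0,0,0,0,0],
    [0,0,0,0,0,0]
  ]
}}

```text
time: 10.7
tool_pos: [0.4308, -0.2316, 0.0366]
tcp_rot: [0.347, 0.938, -0.0, 0.001]
ft_force: [0.0, -0.3, -0.6]
finger_gap: 0.0576
grip_force: 64.6
```

```bash
python3 - <<'E'
from h import *
c=cams.calibration('wrist');a=cams.capture('wrist');np.save('w6.npy',c,allow_pickle=True)
s=bot.state();print(s['tool_pos'],s['ft_force'])
cv2.imwrite('pics/w6.png',cv2.resize(a[150:384,100:412],(800,600),interpolation=cv2.INTER_CUBIC))
A=np.linspace(0,6.28,121)
q=np.array([(proj(c,[.4324+.032*np.cos(a),-.2318+.032*np.sin(a),.014])-[100,150])*800/312 for a in A]);print(q.min(0),q.max(0))
E
```

```text
[ 0.4307 -0.2318  0.0366] [0.0979 0.6221 0.1188]
[226.0956 120.1891] [566.3226 420.3133]
```

View pics/w6.png

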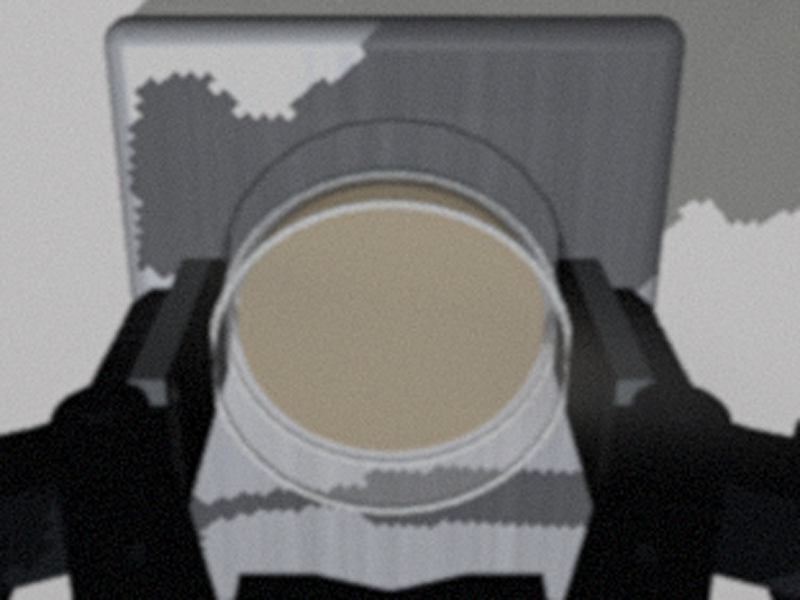

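Recess rim shows at top 119, sides 228–566; the dish's foot arc top is 170 and its lid lower arc 513.

```bash
python3 - <<'E'
from h import *
c=np.load('w6.npy',allow_pickle=True).item();t=np.array([.4307,-.2318,.0366]);T=R.from_quat([.347,.938,0,0])
A=np.linspace(0,6.28,121)
def e(dx,z,r):
    q=np.array([(proj(c,[*(t+T.apply([dx+r*np.cos(a),r*np.sin(a),0]))[:2],z])-[100,150])*800/312 for a in A]);return q.min(0)[1],q.max(0)[1]
for dx in (0,-.002,-.004,-.006):
  print(dx,[ (b,round(e(dx,b+.0005,.0285)[0]),round(e(dx,b+.0015,.03)[0]),'lid',[round(v) for v in e(dx,b+.018,.03)]) for b in (.0165,.0185,.0201)])
print(T.inv().apply(np.array([.4324,-.2318,0])-t))
E
```

```text
0 [(0.0165, 138, 132, 'lid', [170, 482]), (0.0185, 142, 136, 'lid', [175, 490]), (0.0201, 146, 139, 'lid', [179, 497])]
-0.002 [(0.0165, 149, 143, 'lid', [181, 491]), (0.0185, 153, 147, 'lid', [187, 499]), (0.0201, 156, 150, 'lid', [191, 506])]
-0.004 [(0.0165, 159, 153, 'lid', [193, 500]), (0.0185, 164, 158, 'lid', [199, 508]), (0.0201, 167, 161, 'lid', [203, 515])]
-0.006 [(0.0165, 170, 164, 'lid', [205, 508]), (0.0185, 174, 169, 'lid', [210, 517]), (0.0201, 178, 172, 'lid', [215, 524])]
[-0.0013  0.0011  0.0366]
```

All three arcs agree on the dish sitting 4 mm back (tool -x) in the grip. Correct by +2.9/+1.1 mm and lower.

{"fn": "step_arm", "kwargs": {
  "increments": [
    [0.0029,0.0011,0,0,0,0],
    [0,0,0.004,0,0,0],
    [0,0,0.003,0,0,0],
    [0,0,0.002,0,0,0],
    [0,0,0,0,0,0],
    [0,0,0,0,0,0]
  ]
}}

```text
time: 11.5
tool_pos: [0.4286, -0.2287, 0.0282]
tcp_rot: [0.347, 0.938, -0.001, -0.0]
ft_force: [-5.9, 2.0, 20.3]
finger_gap: 0.0576
grip_force: 76.0
```

{"fn": "step_arm", "kwargs": {
  "increments": [
    [0,0,0.0015,0,0,0],
    [0,0,0,0,0,0],
    [0,0,0,0,0,0]
  ]
}}

```text
time: 11.88
tool_pos: [0.4287, -0.2287, 0.028]
tcp_rot: [0.347, 0.938, -0.001, -0.0]
ft_force: [-10.0, 4.0, 36.6]
finger_gap: 0.058
grip_force: 85.2
```

{"fn": "step_arm", "kwargs": {
  "increments": [
    [0,0,-0.0025,0,0,0],
    [0.0015,0,0,0,0,0],
    [0,0,0.001,0,0,0],
    [0,0,0.001,0,0,0],
    [0,0,0,0,0,0],
    [0,0,0,0,0,0]
  ]
}}

```text
time: 12.62
tool_pos: [0.4286, -0.2284, 0.0281]
tcp_rot: [0.347, 0.938, -0.001, 0.001]
ft_force: [-6.6, 2.2, 31.7]
finger_gap: 0.0577
grip_force: 82.0
```

```bash
python3 - <<'E'
from h import *
s=bot.state();print(s['tool_pos'],s['ft_force'],s['ft_torque'],R.from_quat(s['tcp_rot']).inv().apply(s['ft_force']),R.from_quat(s['tcp_rot']).inv().apply(s['ft_torque']))
E
```

```text
[ 0.4286 -0.2284  0.0281] [-6.5524  2.1896 31.6765] [ 0.4778  1.2717 -0.0042] [  6.3088  -2.6432 -31.6914] [0.4643 1.2767 0.0011]
```

```bash
python3 - <<'E'
from h import *
c=np.load('w6.npy',allow_pickle=True).item();t=np.array([.4307,-.2318,.0366]);T=R.from_quat([.347,.938,0,0])
for z in (0,.004,.008,.012,.016): print(z,[(proj(c,t+T.apply([.011,y,z]))-[100,150])*800/312 for y in(-.0295,-.04)])
c=cams.calibration('wrist');a=cams.capture('wrist');np.save('w7.npy',c,allow_pickle=True)
cv2.imwrite('pics/w7.png',cv2.resize(a[150:384,100:412],(800,600),interpolation=cv2.INTER_CUBIC))
b=cams.capture('scene');cv2.imwrite('pics/s7.png',b)
E
```

```text
0 [array([205.9521, 284.2947]), array([140.2061, 284.2567])]
0.004 [array([210.7152, 271.6897]), array([146.68  , 271.6518])]
0.008 [array([215.2367, 259.7239]), array([152.8256, 259.6862])]
0.012 [array([219.5345, 248.3499]), array([158.6672, 248.3124])]
0.016 [array([223.625 , 237.5249]), array([164.2268, 237.4876])]
```

View pics/w7.png

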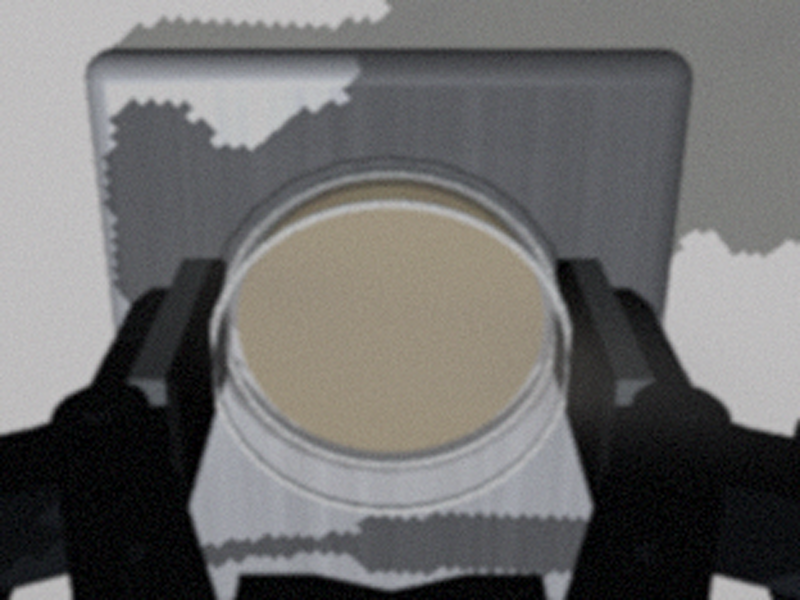

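The picture shows the recess rim arc top at y≈158 with sides ~222–560, just outside the dish foot arc (170), and the tray's far edge at y≈52, x 88–690: the dish is nearly concentric, entering the recess.

```bash
python3 - <<'E'
from h import *
c=np.load('w7.npy',allow_pickle=True).item();s=bot.state();t=s['tool_pos'];T=R.from_quat(s['tcp_rot'])
A=np.linspace(0,6.28,121);k=800/312
def e(p,z,r):
    q=np.array([(proj(c,[p[0]+r*np.cos(a),p[1]+r*np.sin(a),z])-[100,150])*k for a in A]);return np.r_[q.min(0),q.max(0)].round()
print('rec at w5 estimate',e([.4324,-.2318],.014,.032))
for d in (-.004,-.002,0,.002,.004):
  p=t+T.apply([d,0,0]);print(d,'rim',e(p,.014,.032),'foot b=.009',e(p,.0095,.0285),e(p,.0105,.03)[1],'lid',e(p,.027,.03),' b=.0125',e(p,.013,.0285)[1],'lid',e(p,.0305,.03))
d=np.array([np.cos(np.radians(-40.5)),np.sin(np.radians(-40.5))]);n=np.array([-d[1],d[0]])
ce=np.array([.4324,-.2318])+.07*d
for sy in(-1,1): print((proj(c,[*(ce-.12*d+sy*.051*n),.014])-[100,150])*k)
print(T.inv().apply(np.array([.4324,-.2318,0])-t))
E
```

```text
rec at w5 estimate [214. 158. 568. 465.]
-0.004 rim [214. 152. 569. 461.] foot b=.009 [237. 161. 546. 430.] 155.0 lid [211. 196. 572. 503.]  b=.0125 169.0 lid [207. 206. 576. 518.]
-0.002 rim [213. 141. 570. 452.] foot b=.009 [237. 151. 546. 422.] 145.0 lid [210. 184. 573. 494.]  b=.0125 158.0 lid [206. 194. 577. 509.]
0 rim [212. 130. 571. 444.] foot b=.009 [236. 140. 547. 413.] 134.0 lid [209. 172. 574. 485.]  b=.0125 147.0 lid [205. 181. 578. 500.]
0.002 rim [212. 119. 572. 435.] foot b=.009 [236. 129. 548. 405.] 123.0 lid [209. 160. 575. 476.]  b=.0125 136.0 lid [204. 169. 579. 491.]
0.004 rim [211. 107. 572. 427.] foot b=.009 [235. 118. 548. 396.] 112.0 lid [208. 148. 576. 467.]  b=.0125 125.0 lid [204. 157. 580. 481.]
[76.4596 55.7332]
[705.5923  55.385 ]
[-0.005  -0.      0.0281]
```

The arcs all fit the dish bottom at z≈0.009, 5 mm back in the tool — exactly concentric with the recess (-5.0 mm): it is seated on the floor. Ease the push, release, rise.

{"fn": "step_arm", "kwargs": {
  "increments": [
    [-0.001,0,-0.0012,0,0,0],
    [0,0,-0.0005,0,0,0],
    [0,0,0,0,0,0]
  ]
}}

```text
time: 13.1
tool_pos: [0.4286, -0.2285, 0.0282]
tcp_rot: [0.347, 0.938, -0.0, 0.0]
ft_force: [-3.9, 1.0, 14.8]
finger_gap: 0.0575
grip_force: 73.0
```

{"fn": "step_arm", "kwargs": {
  "increments": [
    [0,0,0,0,0,0],
    [0,0,0,0,0,0],
    [0,0,0,0,0,0],
    [0,0,0,0,0,0]
  ],
  "gripper": 1
}}

```text
time: 13.6
tool_pos: [0.4281, -0.2283, 0.0272]
tcp_rot: [0.347, 0.938, 0.0, -0.0]
ft_force: [0.2, 0.3, -0.2]
finger_gap: 0.0854
grip_force: 0.0
```

{"fn": "step_arm", "kwargs": {
  "increments": [
    [0,0,-0.01,0,0,0],
    [0,0,-0.03,0,0,0],
    [0,0,-0.05,0,0,0],
    [0,0,-0.06,0,0,0],
    [0,0,-0.06,0,0,0],
    [0,0,-0.06,0,0,0],
    [0,0,0,0,0,0],
    [0,0,0,0,0,0]
  ]
}}

```text
time: 14.6
tool_pos: [0.4276, -0.2282, 0.2973]
tcp_rot: [0.347, 0.938, -0.0, -0.0]
ft_force: [-0.2, 0.4, -0.8]
finger_gap: 0.0856
grip_force: 0.0
```

```bash
python3 - <<'E'
from h import *
c=cams.calibration('wrist');a=cams.capture('wrist');np.save('w8.npy',c,allow_pickle=True);cv2.imwrite('pics/w8.png',a)
s=bot.state();print(s['tool_pos'],s['ft_force'])
# medium blobs
hsv=cv2.cvtColor(a,cv2.COLOR_BGR2HSV);m=cv2.inRange(hsv,(10,30,80),(30,140,255))
m=cv2.morphologyEx(m,cv2.MORPH_OPEN,np.ones((5,5)))
n,l,st,ce=cv2.connectedComponentsWithStats(m)
for i in range(1,n):
    if st[i,4]>80: print(st[i],ce[i],ray(c,ce[i],.012),cv2.fitEllipse(np.argwhere(l==i)[:,::-1].astype(np.float32)) if 0 else '')
print('expect',proj(c,[.4324,-.2318,.015]))
E
```

```text
[ 0.4273 -0.2281  0.2965] [-0.57   -0.1721 -1.3832]
[ 231  129   44   43 1505] [252.5136 150.1216] [ 0.4312 -0.2309  0.012 ] 
[237 241  30  11 259] [251.5753 246.4788] [ 0.5292 -0.3164  0.012 ] 
expect [252.6465 151.8855]
```

Dish_new sits at the recess to within ~1.5 mm. Now find the bail grip more precisely.

```bash
python3 - <<'E'
from h import *
from scipy.optimize import brentq
d=np.array([np.cos(np.radians(-40.5)),np.sin(np.radians(-40.5)),0]);n=np.array([-d[1],d[0],0])
ce=np.array([.4324,-.2318,0])+.07*d
def G(L):return ce+d*.075*np.sin(L)+[0,0,.054+.075*np.cos(L)]
c1=np.load('w1.npy',allow_pickle=True).item();c8=np.load('w8.npy',allow_pickle=True).item()
f=lambda L:proj(c1,G(L))[1]-336.5*.64
L=brentq(f,-.3,.7);print('lean w1',L,G(L),proj(c1,G(L))/.64)
a=cv2.cvtColor(cv2.imread('pics/w8.png'),cv2.COLOR_BGR2GRAY)
for L2 in (L-.1,L,L+.1): print(L2,proj(c8,G(L2)))
u,v=proj(c8,G(L)).round().astype(int)
print(a[v-22:v+22,u-8:u+8].mean(1).round())
r=cams.calibration('wrist')
goal(G(L)+[0,0,.12],49.5)
E
```

```text
lean w1 0.12485287135189065 [ 0.4927 -0.2833  0.1284] [425.0093 336.5   ]
0.02485287135189064 [252.8409 251.7991]
0.12485287135189065 [252.8406 258.407 ]
0.22485287135189064 [252.8388 264.4118]
[ 98.  99. 102. 118. 140. 145. 140. 138. 137. 139. 138. 139. 140. 136.
 119.  80.  46.  43.  54.  65.  75.  86.  97. 108. 111. 110. 109. 104.
 103. 110. 126. 137. 141. 140. 141. 141. 142. 140. 138. 140. 146. 154.
 154. 154.]
shift mm [-85.704    0.5912  47.9556] turn deg [-0.1131 -0.0539 89.9206]
```

Sleeve rows 251–265 in that frame are centred on the predicted 258.4, confirming the grip at (0.493,-0.283,0.128). Move over, turn 90°, descend.

{"fn": "step_arm", "kwargs": {
  "increments": [
    [-0.043,0,0,0,0,0],
    [-0.0427,0.0006,0,0,0,0],
    [0,0,0,0,0,10],
    [0,0,0,0,0,10],
    [0,0,0,0,0,10],
    [0,0,0,0,0,10],
    [0,0,0,0,0,10],
    [0,0,0,0,0,10],
    [0,0,0,0,0,10],
    [0,0,0,0,0,10],
    [0,0,0,0,0,9.9],
    [0,0,0,0,0,0],
    [0,0,0.03,0,0,0],
    [0,0,0,0,0,0],
    [0,0,0,0,0,0]
  ]
}}

```text
time: 16.52
tool_pos: [0.4939, -0.2836, 0.2676]
tcp_rot: [0.908, 0.42, -0.0, -0.0]
ft_force: [0.6, -0.3, 0.3]
finger_gap: 0.0853
grip_force: 0.0
```

```bash
python3 - <<'E'
from h import *
c=cams.calibration('wrist');a=cams.capture('wrist');cv2.imwrite('pics/w9.png',a)
g=cv2.cvtColor(a,cv2.COLOR_BGR2GRAY);u,v=proj(c,[.4927,-.2833,.1284]);print(u,v)
u,v=int(round(u)),int(round(v))
for dv in(-15,0,15): print(u-22,g[v+dv-3:v+dv+4,u-22:u+23].mean(0).round().astype(int))
goal([.4927,-.2833,.127],49.5)
E
```

```text
249.66913915578536 184.56367604006243
228 [151 169 178 178 178 178 180 180 180 181 181 173 135  78  53  60  72  81
  91 105 116 124 125 119 107  98  90  78  71  95 147 180 187 186 188 187
 188 187 188 186 189 188 187 189 188]
228 [ 97 105 123 145 162 170 171 173 175 178 179 171 133  79  55  65  74  82
  95 107 115 121 122 114 104  97  86  74  68  94 147 179 186 189 186 186
 187 187 187 186 189 188 188 187 187]
228 [190 191 188 169 123  72  48  49  49  49  49  47  41  44  58  66  76  85
  97 105 114 117 116 111 102  93  84  74  69 102 157 184 191 191 189 189
 190 190 190 190 190 189 189 189 190]
shift mm [ -0.6572  -1.5155 141.1269] turn deg [ 0.0424 -0.0162  0.088 ]
```

{"fn": "step_arm", "kwargs": {
  "increments": [
    [-0.0007,-0.0017,0.03,0,0,0],
    [0,0,0.045,0,0,0],
    [0,0,0.035,0,0,0],
    [0,0,0.02,0,0,0],
    [0,0,0.011,0,0,0],
    [0,0,0,0,0,0],
    [0,0,0,0,0,0]
  ]
}}

```text
time: 17.45
tool_pos: [0.4928, -0.2834, 0.1277]
tcp_rot: [0.908, 0.419, 0.001, 0.001]
ft_force: [0.2, 0.8, -0.5]
finger_gap: 0.0856
grip_force: 0.0
```

{"fn": "step_arm", "kwargs": {
  "increments": [
    [0,0,0,0,0,0],
    [0,0,0,0,0,0],
    [0,0,0,0,0,0],
    [0,0,0,0,0,0],
    [0,0,0,0,0,0],
    [0,0,0,0,0,0],
    [0,0,0,0,0,0],
    [0,0,0,0,0,0],
    [0,0,0,0,0,0],
    [0,0,0,0,0,0]
  ],
  "gripper": 0
}}

```text
time: 18.7
tool_pos: [0.4921, -0.2832, 0.1267]
tcp_rot: [0.908, 0.419, 0.0, 0.0]
ft_force: [0.2, 0.9, 5.0]
finger_gap: 0.0121
grip_force: 58.7
```

{"fn": "step_arm", "kwargs": {
  "increments": [
    [0,0,-0.002,0,0,0],
    [0,0,-0.002,0,0,0],
    [0,0,-0.003,0,0,0],
    [0,0,-0.004,0,0,0],
    [0,0,-0.004,0,0,0],
    [0,0,-0.004,0,0,0],
    [0,0,-0.003,0,0,0],
    [0,0,-0.002,0,0,0],
    [0,0,0,0,0,0],
    [0,0,0,0,0,0]
  ]
}}

```text
time: 19.95
tool_pos: [0.4919, -0.283, 0.1504]
tcp_rot: [0.908, 0.419, -0.0, -0.0]
ft_force: [-0.3, 0.8, -5.3]
finger_gap: 0.0119
grip_force: 58.4
```

```bash
python3 - <<'E'
from h import *
c=cams.calibration('wrist');a=cams.capture('wrist');cv2.imwrite('pics/w10.png',a)
s=bot.state();print(s['tool_pos'],s['ft_force'],s['ft_torque'],s['finger_gap'])
hsv=cv2.cvtColor(a,cv2.COLOR_BGR2HSV);m=cv2.inRange(hsv,(10,30,60),(30,140,255));m=cv2.morphologyEx(m,cv2.MORPH_OPEN,np.ones((5,5)))
n,l,st,ce=cv2.connectedComponentsWithStats(m)
for i in range(1,n):
    if st[i,4]>80: print(st[i],ce[i])
d=np.array([np.cos(np.radians(-40.5)),np.sin(np.radians(-40.5)),0]);o=np.array([.4324,-.2318,.034])
print(proj(c,o),proj(c,o+.14*d))
E
```

```text
[ 0.4919 -0.283   0.1503] [-0.6985 -0.2032 -5.2063] [-0.0012 -0.0155 -0.0454] 0.012002006418487815
[ 105  162   72   67 3752] [139.7159 195.2679]
[ 300  163   73   67 3812] [336.7954 196.0139]
[144.6172 192.8056] [334.2888 192.9033]
```

Both dishes show as equal-sized blobs (72×67, 73×67 px) on the same row: level. Continue the lift.

{"fn": "step_arm", "kwargs": {
  "increments": [
    [0,0,-0.003,0,0,0],
    [0,0,-0.006,0,0,0],
    [0,0,-0.009,0,0,0],
    [0,0,-0.01,0,0,0],
    [0,0,-0.01,0,0,0],
    [0,0,-0.01,0,0,0],
    [0,0,-0.01,0,0,0],
    [0,0,-0.01,0,0,0],
    [0,0,-0.01,0,0,0],
    [0,0,-0.01,0,0,0],
    [0,0,-0.01,0,0,0],
    [0,0,-0.01,0,0,0],
    [0,0,-0.009,0,0,0],
    [0,0,-0.007,0,0,0],
    [0,0,-0.004,0,0,0],
    [0,0,-0.002,0,0,0],
    [0,0,0,0,0,0],
    [0,0,0,0,0,0],
    [0,0,0,0,0,0],
    [0,0,0,0,0,0]
  ]
}}

```text
time: 22.5
tool_pos: [0.492, -0.283, 0.2803]
tcp_rot: [0.908, 0.419, -0.0, -0.0]
ft_force: [-0.2, 0.9, -5.9]
finger_gap: 0.0118
grip_force: 58.4
```

{"fn": "step_arm", "kwargs": {
  "increments": [
    [0,0,0,0,0,0],
    [0,0,0,0,0,0],
    [0,0,0,0,0,0],
    [0,0,0,0,0,0],
    [0,0,0,0,0,0],
    [0,0,0,0,0,0],
    [0,0,0,0,0,0],
    [0,0,0,0,0,0],
    [0,0,0,0,0,0],
    [0,0,0,0,0,0],
    [0,0,0,0,0,0],
    [0,0,0,0,0,0],
    [0,0,0,0,0,0],
    [0,0,0,0,0,0],
    [0,0,0,0,0,0],
    [0,0,0,0,0,0]
  ]
}}

```text
time: 24.5
tool_pos: [0.492, -0.2831, 0.2805]
tcp_rot: [0.908, 0.419, -0.0, 0.0]
ft_force: [0.7, -0.2, -4.8]
finger_gap: 0.0125
grip_force: 58.4
```

```bash
python3 - <<'E'
from h import *
s=bot.state();print(s['tool_pos'],s['ft_force'],s['finger_gap'])
for j in range(4):
    a=cams.capture('wrist')
    hsv=cv2.cvtColor(a,cv2.COLOR_BGR2HSV);m=cv2.inRange(hsv,(10,30,60),(30,140,255));m=cv2.morphologyEx(m,cv2.MORPH_OPEN,np.ones((5,5)))
    n,l,st,ce=cv2.connectedComponentsWithStats(m)
    for i in range(1,n):
        if st[i,4]>300: print(st[i],ce[i])
E
```

```text
[ 0.492  -0.2831  0.2805] [ 0.73   -0.1909 -4.8309] 0.012533582571488334
[ 105  162   72   67 3733] [139.9362 195.2213]
[ 300  163   73   67 3789] [336.976  195.9464]
[ 105  162   72   67 3741] [139.9358 195.2465]
[ 300  163   73   67 3803] [337.0205 195.9177]
[ 105  162   72   67 3746] [139.9413 195.2355]
[ 300  163   73   67 3792] [336.9992 196.0066]
[ 105  162   72   67 3741] [139.9054 195.2705]
[ 300  163   73   67 3796] [336.976  195.9929]
```

Steady, level, and about 15 cm up (TCP 0.127 → 0.2805 m).

```bash
python3 -c "
from workcell import bot
print(bot.finish_job())"
```

```text
the job is handed in; nothing more can be done
None
```

The job is handed in: the loose dish is in the empty recess and the arm holds the carrier by its bail grip about 15 cm above the bench. Wrist-camera measurements showed it level and steady, with both dishes in place. The seating on the recess floor is inferred from contact and image fits.

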